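# Hold the hinged bracket square with the try square

### The job

Lift the steel try square straight up off its storage rail, past the sprung roller that holds its end, and press it into the corner of the hinged bracket so that its underside lies flat on the black base plate and its back pushes the leaning leaf upright. Finish while still gripping the square and pressing it firmly both down and into the corner, so that the leaf is held square; do not let go, and do not shift or knock over the glassware or the burner.

Things in the scene. Friction and masses are not known exactly. Their poses are not given: they have to be found in the camera images.
- square: L-shaped steel try square, 14 mm thick (y), 0.25 kg. Origin: outer heel, lowest point of its back (x = 0), mid-thickness. Stock: 120 mm along -x, 32 high, but its last 5 mm only 14 high (a step for the catch). Blade up +z at the heel: 22 mm long in x, top at z = 85. Working faces: underside z = 0, back x = 0. Good grasp: across the thickness (closing along y) at x = -70, z = 22 mm.
- rail: fixed storage rail: steel bar along x, 14 mm wide, top 60 mm above the table, on a plywood foot 200 x 70. Origin on the table under its middle. The square stands on it, axes parallel, heel at x = 60, z = 60 mm. Cheeks 4 mm thick and 12 mm higher than the bar flank the stock with 1 mm play at x = -60 to -48 and 45 to 59; between them the fingers have room. Lift straight up 40 mm to be clear.
- catch (a joint): sprung brass roller (12 mm across) at the -x end of the rail, over the step of the stock; its black housing is 26 mm higher than the bar. 0 = at rest over the step; grows (m, to 0.009) as it is pushed away. It yields to an upward pull of about 6 N beyond the weight, in the first few mm of lift.
- baseplate: black steel base plate of the bracket, fixed, 200 x 80 x 12 mm. Origin: centre of its underside, 4 mm above the table (rubber feet); the flat top is 16 mm above the table. Its +x axis points towards the upright, 60 mm from the origin.
- upright: upright of the bracket, standing on the base plate: a fixed grey foot 64 mm wide and 12 mm high, whose face is the lower part of the corner, carrying the aluminium leaf. Origin: bottom of the face that looks to -x, mid-width (same as corner).
- leaf (a joint): hinged aluminium leaf, 60 wide, 50 high, 6 mm thick, from 12 to 62 mm above the base plate; axis in its face, 12 mm above the plate. 0 = square to the plate; positive (rad) = leaning over the plate, to where the square goes. A light spring (2.5 N at its top edge) keeps it at 0.14, overhanging 7 mm; with the square's back against the foot it stands at 0.
- corner (a point): the corner to fill: on the top of the base plate at the upright's face, mid-width, 16 mm above the table. x points into the upright, z up. Seated, the square's origin coincides with it in x and z and its axes are parallel to it; anywhere along the 60 mm width (y) will do. Press into the upright before bearing down hard, or friction on the plate stops it short.
- bottle_a: amber glass bottle, 58 mm wide, 115 tall, white cap; loose bystander, leave alone. Origin: centre of its underside.
- bottle_b: amber glass bottle, 62 mm wide, 130 tall, blue cap; loose bystander, leave alone. Origin: centre of its underside.
- beaker: small glass beaker, 56 mm wide, 70 tall, between the rail and the bracket; loose bystander, leave alone. Origin: centre of its underside.
- burner: steel gas burner, round foot 84 mm wide, 155 tall; loose bystander, leave alone. Origin: centre of its underside.
Not all that is in view belongs to the job. What is shaped like the square but orange or red is not meant.

How it is judged:
On the way, in this order (a step that is already met when the one before it is completed fails the run):
1. the square is off the rail, held by the gripper (z of square in the frame of rail above 0.075 m and contact force between square and rail below 0.1 N and contact force between square and the fingers above 2 N), for 0.2 s.
2. the square is pressed home in the corner and the leaf stands square (contact force between square and baseplate above 3.5 N and contact force between square and upright above 3.5 N and value of joint leaf between -0.035 and 0.035 rad and x of square in the frame of corner between -0.003 and 0.003 m and z of square in the frame of corner between -0.003 and 0.003 m and angle between the z axis of square and the z axis of corner, either way round below 0.035 rad and angle between the x axis of square and the x axis of corner, either way round below 0.06 rad and contact force between square and the fingers above 3 N), for 0.5 s.
At the end, for the whole second after the job is handed in: still gripped (over 3 N), at rest, pressing on the base plate with over 3.5 N (more than its weight) and on the upright (foot and leaf) likewise; heel within 3 mm of the corner in x and z, blade within 2 degrees of vertical, stock within 3.4 degrees of the corner's x, leaf within 2 degrees of square (all of step 2 and linear speed of square below 0.02 m/s); the arm keeps its last pose, push and grip.
It fails at once if the bottle a is shifted by more than 30 mm or tipped over (distance of bottle_a from where it was at the start of the episode above 0.03 m or angle between bottle_a's own z axis and vertical above 0.5 rad).
It fails at once if the bottle b is shifted by more than 30 mm or tipped over (distance of bottle_b from where it was at the start of the episode above 0.03 m or angle between bottle_b's own z axis and vertical above 0.5 rad).
It fails at once if the beaker is shifted by more than 30 mm or tipped over (distance of beaker from where it was at the start of the episode above 0.03 m or angle between beaker's own z axis and vertical above 0.5 rad).
It fails at once if the burner is shifted by more than 30 mm or tipped over (distance of burner from where it was at the start of the episode above 0.03 m or angle between burner's own z axis and vertical above 0.5 rad).
It also fails if it takes over 54 s, if anything falls off the work surface, if the arm or the gripper's body presses on something with over 40 N, if the wrist force passes 120 N, or if a joint passes its speed limit or range.

### The arm

A 6-joint arm with a two-finger parallel gripper is mounted at the origin on the work surface. World frame = base frame: x ahead of the robot, y to its left, z up, the work surface at z = 0. Lengths are in m, angles in rad, forces in N, time in s.
With the tool pointing down it reaches from about 0.3 to 0.85 m from the base axis. Payload 4.2 kg.
Tool frame: the origin (TCP) lies midway between the tips of the shut fingers; the grasp point (between the pads) lies 19 mm behind it; z points along the fingers, y is the direction in which the jaws open and shut (so a half turn about z gives the same grasp; the last joint's range is limited). The gripper opens to 91 mm and grips with 3 to 60 N. Pads are 32 mm wide; open, the fingers measure 118 mm over their backs; the gripper's body (76 mm by 178 mm) begins 60 mm behind the grasp point.
Start: joints at [-1.258, 0.32, 1.565, -0, 1.257, -0.02], TCP at [0.188, -0.543, 0.214] pointing down, gripper open.
Joint ranges: [-3.11, 3.11], [-0.84, 2.01], [0.21, 2.61], [-1.34, 4.49], [0.05, 2.63], [-2.56, 2.56]. Speed limits (rad/s): [2.57, 2.57, 3.14, 3.14, 3.14, 3.14].

### API

Orientations are given as a unit quaternion [w, x, y, z].
In Python, from plant import arm, optics gives the robot as it stands. The module is installed in compiled form; this text tells all that it offers.
- The arm moves only by the tool step_arm, never from a script. Its arguments are lists of equal length, an entry for each row: "rot": the turn, a rotation vector about the tool's x, y, z in degrees, a list of three; "delta_pos": the shift along the tool's x, y, z in mm, a list of three; "claw": the gripper's target within -1 to 1 (fully open at 1, half-way at 0, shut at -1). In form: {"rot": [[rx, ry, rz], ...], "delta_pos": [[dx, dy, dz], ...], "claw": [claw, ...]}. A call has 1 to 10 rows; each row shifts and turns the commanded pose from where the row before left it, along the tool's axes as they then stand; what a row does not reach is not made up. A row lasts 1/8 s, in which the tool goes at most 62.5 mm and 10.7 degrees, less where a joint would pass 70% of its speed; a pose out of reach is approached as far as the arm can. A call with a gripper value outside its range is refused whole. The fingers move at their own pace and stop on an object; "newtons" is the grip in N (left out, the last holds). Time passes only in rows, so rows that do not move let the fingers close. It gives the time, the measured TCP pose, the force and the opening at its end, in the units of the state.
- arm.observe(): the state, without advancing time (a new reading comes with each control period).
- optics.read_camera(name): name is "side" or "top"; returns a dict with "image" (400x640x3 uint8, red, green, blue), "fx", "fy", "cx", "cy" (pixels), "k1" (the pictures are not rectified: a ray, as slopes to the right and down, at radius r is drawn at 1 + k1 r^2 times it, then the intrinsics apply), "pose" (4x4, takes a point from camera to world coordinates). Camera axes: x right, y down, z forward; pixel columns grow to the right and rows downward; lengths in m; the calibration is good to about 2 mm. A picture is of the moment at which its call begins. There is no depth.
- arm.job_done(): hands the job in, once; it reports no verdict.
The state is a dict: "t": time; "q": joint angles; "joint_vel": joint speeds; "joint_torque": joint torques, N m; "position": TCP position; "tool_rot": TCP orientation; "contact_force": force on the tool from outside, world axes, zero at the start; "torque": the same for the moment, N m; "opening": finger opening in m.
Only numpy, scipy, OpenCV 4.12 (cv2) and the standard library are available. Lean on these libraries where they do the work, as an engineer would, in place of code of your own. Each camera call takes 0.05 s, during which the arm holds its last target. There are 200 camera calls.

## Working session

There is one attempt and no reset: what is moved stays moved. The work goes in short steps, Python scripts to look and compute and a tool call to move; the robot and the scene stay as the last step left them, time stands still between calls to the robot, and variables do not carry over. Pictures are saved under pics/ and viewed, about 8 in all and at most 12, crops included, and the job is handed in when it is done.

Besides the shell and the picture viewer there is one more tool, called after "Emit:" as name(argument=value, ...) on one line, values as JSON. step_arm: Moves the arm, as the interface text tells. Its arguments: {"type":"object","properties":{"rot":{"type":"array"},"delta_pos":{"type":"array"},"claw":{"type":"array"},"newtons":{"type":"number"}},"required":["rot","delta_pos","claw"]}

```bash
mkdir -p pics
cat > h.py <<'E'
import numpy as np, cv2
from plant import arm, optics
def cap(n,f):
    c=optics.read_camera(n); cv2.imwrite(f,c["image"][:,:,::-1]); 
    np.savez(f"{n}.npz",**c); return c
def K(c): return np.array([[c["fx"],0,c["cx"]],[0,c["fy"],c["cy"]],[0,0,1.]])
def ray(c,uv):
    p=cv2.undistortPoints(np.array([[uv]],float),K(c),np.array([c["k1"],0,0,0.]))[0,0]
    R=c["pose"][:3,:3]; return c["pose"][:3,3],R@np.array([p[0],p[1],1])
def at_z(c,uv,z):
    o,d=ray(c,uv); return o+d*(z-o[2])/d[2]
def proj(c,P):
    T=np.linalg.inv(c["pose"]); P=np.atleast_2d(np.array(P,float))
    return cv2.projectPoints(P,cv2.Rodrigues(T[:3,:3])[0],T[:3,3],K(c),np.array([c["k1"],0,0,0.]))[0][:,0]
E
python3 - <<'E'
from h import *
s=arm.observe(); print(s)
for n in("top","side"):
    c=cap(n,f"pics/{n}0.png"); print(n,c["fx"],c["k1"],c["pose"].round(3).tolist())
E
```

```text
{'t': 0.0, 'q': array([-1.25798079e+00,  3.20292268e-01,  1.56564510e+00, -1.68168637e-05,
        1.25736768e+00, -2.00162070e-02]), 'joint_vel': array([-1.75011087e-03,  5.64676423e-04,  9.36708463e-04, -2.47876077e-05,
        6.53792098e-04, -1.53339481e-03]), 'joint_torque': array([ 6.78949164e-04, -4.12466526e+01, -2.31972206e+01,  7.26490351e-02,
        4.56435210e-02, -1.42860031e-04]), 'position': array([ 0.18770287, -0.54299038,  0.21313322]), 'tool_rot': array([-8.45871076e-04,  9.86184014e-01,  1.65651310e-01, -1.32810641e-04]), 'contact_force': array([ 0.67823823, -0.02786459,  1.57340682]), 'torque': array([ 0.02158922, -0.00469893,  0.00673272]), 'opening': 0.09143817769498383}
top 421.6375355753191 -0.10896012845948058 [[0.023, -0.993, 0.112, 0.43], [-1.0, -0.02, 0.02, -0.093], [-0.018, -0.112, -0.994, 1.289], [0.0, 0.0, 0.0, 1.0]]
side 455.7793314958749 -0.054245319817276386 [[-0.998, -0.046, 0.05, 0.499], [-0.068, 0.635, -0.77, 0.719], [0.004, -0.771, -0.637, 0.757], [0.0, 0.0, 0.0, 1.0]]
```

View pics/top0.png

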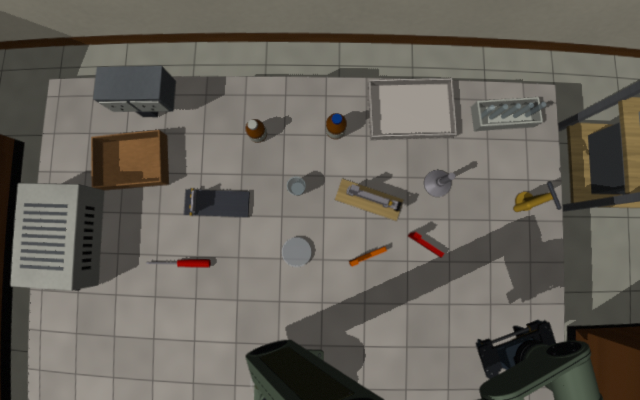

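View pics/side0.png

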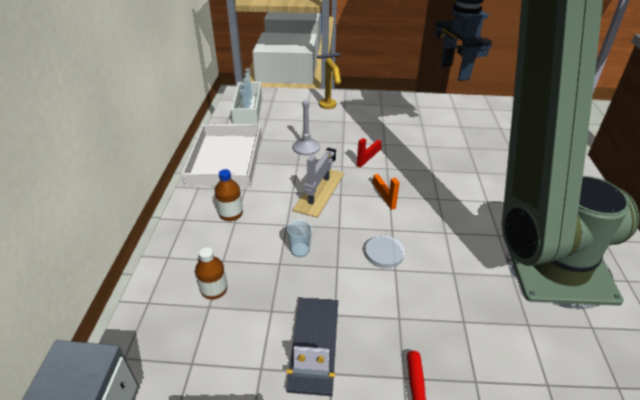

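Square on its wooden-footed rail at top (370,197), bracket at top (217,203) with its upright at the left end. The orange (368,255) and red (425,244) L-shapes are decoys; the grey one on the rail fits. Now I'll confirm it in enlarged crops.

Run:
```python
import cv2,numpy as np
t=cv2.imread("pics/top0.png"); s=cv2.imread("pics/side0.png")
r=lambda i,x,y,w,h,k: cv2.resize(i[y:y+h,x:x+w],None,fx=k,fy=k,interpolation=cv2.INTER_CUBIC)
a=r(t,325,170,90,55,4.4444); b=r(t,175,175,90,55,4.4444)
c=r(s,280,140,75,65,5.3333); d=r(s,270,290,75,110,3.2) 
m=np.zeros((600,800,3),np.uint8)
m[:a.shape[0],:400]=a[:,:400]; m[:b.shape[0],400:800]=b[:,:400]
m[246:246+c.shape[0],:c.shape[1]]=c; m[246:246+d.shape[0],420:420+d.shape[1]]=d
cv2.imwrite("pics/crop1.png",m)
```

```text
(no output)
```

View pics/crop1.png

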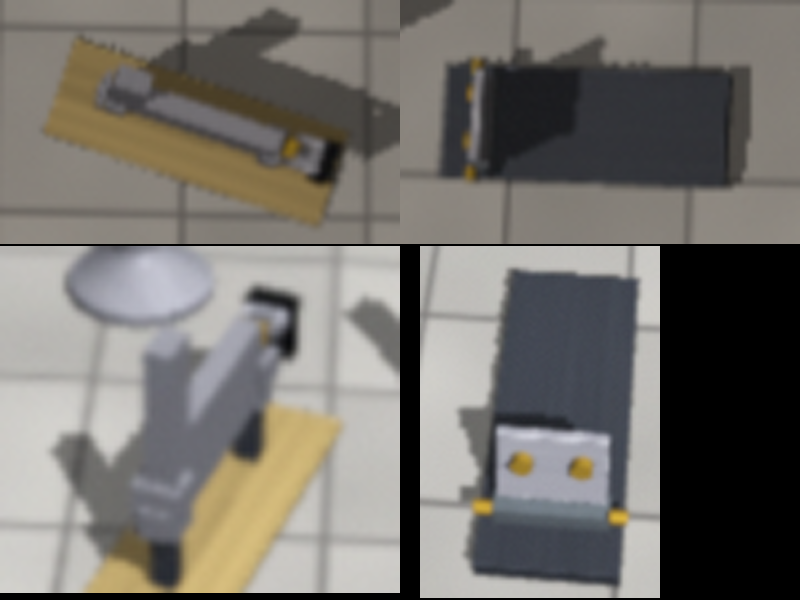

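The top crop shows the grey square on the rail, with the blade at crop (125,80) and the brass catch at (292,147). The bracket's leaf is at (480,115), so both +x axes point left in the image, towards +y world. Next I'll fit poses by least squares over both cameras.

```bash
cat >> h.py <<'E'
def T2(p,L):
    x,y,a=p; L=np.array(L,float); c,s=np.cos(a),np.sin(a)
    return np.c_[x+c*L[:,0]-s*L[:,1], y+s*L[:,0]+c*L[:,1], L[:,2]]
E
cat > fit.py <<'E'
from h import *
from scipy.optimize import least_squares
t=dict(np.load("top.npz")); s=dict(np.load("side.npz"))
U=lambda p,x0,y0,k,ox,oy:(np.array(p,float)-[x0,y0]+.5)/k-.5+[ox,oy]
k=4.4444
# order: (+x,+y) (+x,-y) (-x,-y) (-x,+y) ; +x = world +y (left in top); +y = world -x (image down)
plate_t=U([(440,177),(447,64),(733,68),(728,186)],400,0,k,175,175)
plate_s=U([(620,583),(473,572),(510,268),(638,278)],420,246,3.2,270,290)
foot_t=U([(42,130),(78,36),(352,132),(322,226)],0,0,k,325,170)
def fit(L,pt,ps,g):
    def f(q):
        r=[(proj(t,T2(q,L))-pt).ravel()]
        if ps is not None: r.append((proj(s,T2(q,L))-ps).ravel())
        return np.concatenate(r)
    r=least_squares(f,g); return r.x,r.fun.reshape(-1,2)
box=lambda hx,hy,z:[(hx,hy,z),(hx,-hy,z),(-hx,-hy,z),(-hx,hy,z)]
P=fit(box(.1,.04,.016),plate_t,None,[.4,.2,1.57])
print("plate top",P[0].round(4),"\n",P[1].round(1).tolist())
P=fit(box(.1,.04,.016),plate_t,plate_s,[.4,.2,1.57])
print("plate both",P[0].round(4),"\n",P[1].round(1).tolist())
R=fit(box(.1,.035,.012),foot_t,None,[.4,-.2,1.3])
print("foot",R[0].round(4),"\n",R[1].round(1).tolist())
np.savez("fit.npz",P=P[0],R=R[0])
def sq(o,lw=1):pass
def loops(P,R):
    A=[]
    A.append(T2(P,box(.1,.04,.016))); A.append(T2(P,[(.06,-.03,.028),(.06,.03,.028),(.053,.03,.078),(.053,-.03,.078)]))
    A.append(T2(R,box(.1,.035,.012)))
    prof=[(0,0),(-.12,0),(-.12,.014),(-.115,.014),(-.115,.032),(-.022,.032),(-.022,.085),(0,.085)]
    for y in(-.007,.007): A.append(T2(R,[(.06+a,y,.06+b) for a,b in prof]))
    return A
k=6
ims=[]
for c,n,rs in((t,"top",[(325,170,66,50),(180,175,66,50)]),(s,"side",[(282,140,66,50+20),(280,295,66,50+50-10)])):
    im=cv2.imread(f"pics/{n}0.png")
    for (x,y,w,h) in rs:
        h=min(h,400-y) ; w=80
        z=cv2.resize(im[y:y+h,x:x+w],None,fx=5,fy=5,interpolation=cv2.INTER_CUBIC)
        for l in loops(P[0],R[0]):
            q=(proj(c,l)-[x,y]+.5)*5
            cv2.polylines(z,[np.round(q*8).astype(np.int32)],True,(0,255,0),1,cv2.LINE_AA,3)
        ims.append(z)
m=np.zeros((600,800,3),np.uint8)
for i,z in enumerate(ims):
    y0=0 if i<2 else 250; x0=400*(i%2); z=z[:600-y0,:400]; m[y0:y0+z.shape[0],x0:x0+z.shape[1]]=z
cv2.imwrite("pics/fit1.png",m)
E
python3 fit.py
```

```text
plate top [0.5354 0.2348 1.5702] 
 [[0.3, 0.2], [0.1, -0.2], [-0.2, 0.2], [-0.2, -0.2]]
plate both [0.5363 0.2373 1.5661] 
 [[-0.5, -0.2], [-0.6, -0.6], [-1.0, 0.1], [-1.0, -0.3], [0.7, -1.2], [-0.2, -1.1], [0.4, 0.7], [-0.2, 0.0]]
foot [ 0.556  -0.2316  1.2541] 
 [[0.4, 0.2], [-0.2, -0.2], [0.2, -0.3], [-0.3, 0.3]]
```

View pics/fit1.png

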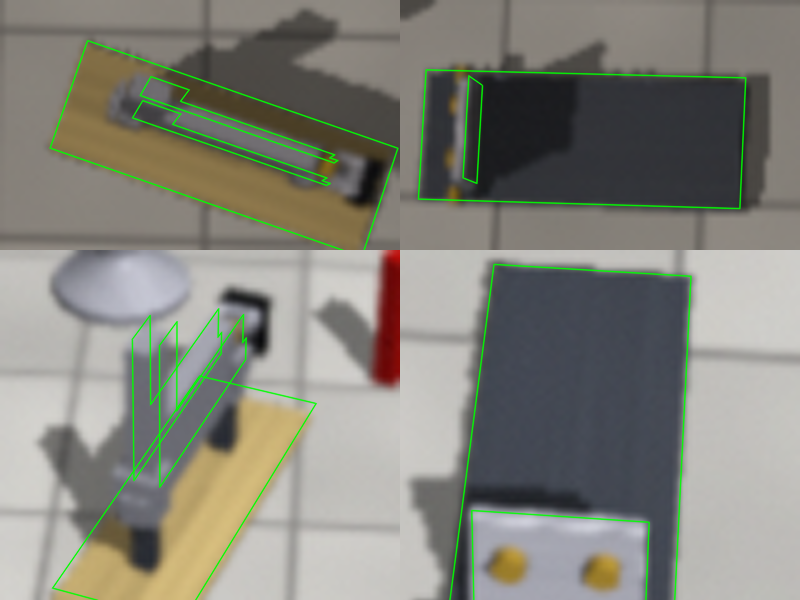

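The plate model fits (the leaf overlay matches in both views). The square sits about 12 mm further along +x than the foot's middle suggests, so I'll fit the square directly from a larger crop.

Run:
```python
import cv2,numpy as np
t=cv2.imread("pics/top0.png"); s=cv2.imread("pics/side0.png")
r=lambda i,x,y,w,h,k: cv2.resize(i[y:y+h,x:x+w],None,fx=k,fy=k,interpolation=cv2.INTER_CUBIC)
m=np.zeros((600,800,3),np.uint8)
a=r(t,342,180,65,33,8); m[:264,:520]=a
b=r(s,297,145,45,70,8)[:560]; m[0:560,522:522+278]=b[:, :278]
for x in range(0,520,80):
    cv2.putText(m,str(342+x//8),(x,275),0,.35,(255,255,255),1); m[262:268,x]=255
for y in range(0,264,40):cv2.putText(m,str(180+y//8),(0,y+4),0,.3,(0,255,255),1)
for y in range(0,560,80):cv2.putText(m,str(145+y//8),(522,y+4),0,.3,(0,255,255),1)
for x in range(0,278,80): cv2.putText(m,str(297+x//8),(522+x,575),0,.35,(255,255,255),1)
cv2.imwrite("pics/crop2.png",m)
```

```text
(no output)
```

View pics/crop2.png

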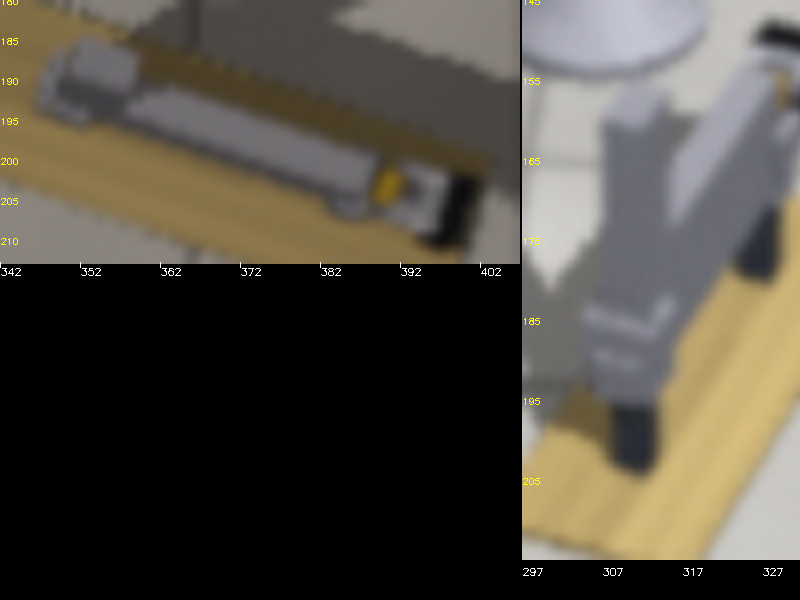

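```bash
cat > fit2.py <<'E'
from h import *
from scipy.optimize import least_squares
t=dict(np.load("top.npz")); s=dict(np.load("side.npz"))
Ut=lambda p:(np.array(p,float)+.5)/8-.5+[342,180]
Us=lambda p:(np.array(p,float)-[522,0]+.5)/8-.5+[297,145]
h=.007
Lt=[(0,-h,.145),(-.022,-h,.145),(-.022,h,.145),(0,h,.145),(-.115,-h,.092),(-.115,h,.092)]
pt=Ut([(85,38),(138,50),(128,88),(70,75),(378,155),(362,182)])
Ls=[(0,-h,.145),(0,h,.145),(-.022,h,.145),(-.022,-h,.145)]
ps=Us([(604,122),(657,128),(670,98),(616,84)])
for use in("t","s","ts"):
    def f(q):
        r=[]
        if "t" in use:r.append((proj(t,T2(q,Lt))-pt).ravel())
        if "s" in use:r.append((proj(s,T2(q,Ls))-ps).ravel())
        return np.concatenate(r)
    r=least_squares(f,[.55,-.17,1.254]); print(use,r.x.round(4),r.fun.reshape(-1,2).round(1).tolist())
E
python3 fit2.py
python3 - <<'E'
import numpy as np
z=np.load("fit.npz");print(z["P"],z["R"])
R=z["R"];print("heel from foot",R[:2]+.06*np.array([np.cos(R[2]),np.sin(R[2])]))
E
```

```text
t [ 0.5772 -0.1663  1.2832] [[-0.7, -0.6], [0.4, 0.4], [0.1, 0.5], [-0.3, -0.3], [-0.1, -0.6], [0.5, 0.7]]
s [ 0.5751 -0.163   1.4578] [[0.3, 0.5], [-0.5, 0.4], [-0.4, -1.0], [0.6, 0.1]]
ts [ 0.5769 -0.1655  1.2926] [[-1.0, -0.5], [0.1, 0.4], [-0.1, 0.5], [-0.6, -0.2], [-0.2, -0.9], [0.4, 0.4], [-0.2, -0.4], [-1.3, 0.0], [0.3, -1.2], [1.5, -0.5]]
[0.53625554 0.23727309 1.5661178 ] [ 0.55601454 -0.23156442  1.25411896]
heel from foot [ 0.57469919 -0.1745479 ]
```

Square's heel is at about (0.577, -0.166), with yaw about 1.26. The grasp TCP should be about (0.556, -0.233, 0.063). First I'll go above it.

Emit:
step_arm(rot=[[0,0,0],[0,0,0],[0,0,0],[0,0,0],[0,0,0],[0,0,0],[0,0,0],[0,0,0],[0,0,0],[0,0,0]], delta_pos=[[45,-17.3,0],[45,-17.3,0],[45,-17.3,0],[45,-17.3,0],[45,-17.3,0],[45,-17.3,0],[45,-17.3,0],[45,-17.3,0],[45,-17.3,0],[44,-17.3,0]], claw=[1,1,1,1,1,1,1,1,1,1])

```text
t: 1.35
position: [0.5566, -0.232, 0.2135]
tool_rot: [-0.0, 0.986, 0.166, -0.0]
contact_force: [0.7, -0.7, -0.8]
opening: 0.0914
```

Emit:
step_arm(rot=[[0,0,-8.85],[0,0,-8.85],[0,0,-8.85],[0,0,-8.85],[0,0,-8.85],[0,0,-8.85],[0,0,0],[0,0,0]], delta_pos=[[0,0,10],[0,0,10],[0,0,10],[0,0,5],[0,0,0],[0,0,0],[0,0,0],[0,0,0]], claw=[1,1,1,1,1,1,1,1])

```text
t: 2.35
position: [0.5556, -0.2332, 0.1787]
tool_rot: [-0.0, 0.809, 0.588, -0.0]
contact_force: [-0.3, 0.3, -0.4]
opening: 0.0912
```

```bash
cat > st.py <<'E'
from h import *
from scipy.spatial.transform import Rotation as Ro
def st():
    s=arm.observe(); w,x,y,z=s["tool_rot"]; M=Ro.from_quat([x,y,z,w]).as_matrix()
    print("t",round(s["t"],2),"pos",s["position"].round(4),"theta",round(float(np.arctan2(M[1,0],M[0,0])),4),"zax",M[:,2].round(4),"F",s["contact_force"].round(1),"M",s["torque"].round(2),"open",round(s["opening"],4))
    return s,M
if __name__=="__main__": st()
E
python3 - <<'E'
from st import *
st()
c=cap("top","pics/top1.png"); d=cap("side","pics/side1.png")
r=lambda i,x,y,w,h,k: cv2.resize(i[y:y+h,x:x+w],None,fx=k,fy=k,interpolation=cv2.INTER_CUBIC)
m=np.zeros((600,800,3),np.uint8)
a=r(c["image"],330,150,100,80,4); m[:320,:400]=a
b=r(d["image"],260,80,100,140,4); m[:560,400:]=b[:560]
cv2.imwrite("pics/crop3.png",m[:,:,::-1])
E
```

```text
t 2.35 pos [ 0.5556 -0.2332  0.1787] theta 1.2574 zax [-4.e-04  1.e-04 -1.e+00] F [-0.3  0.3 -0.4] M [-0.01 -0.12  0.01] open 0.0912
```

View pics/crop3.png

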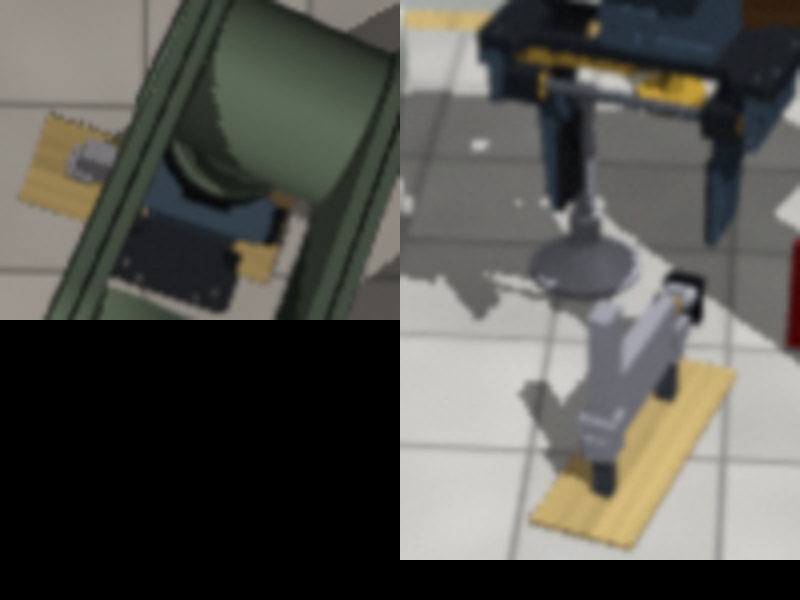

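Open fingers at crop (565,205) and (715,240) straddle the square. Descending, then closing gently.

Emit:
step_arm(rot=[[0,0,0],[0,0,0],[0,0,0],[0,0,0],[0,0,0],[0,0,0]], delta_pos=[[0,0,30],[0,0,30],[0,0,30],[0,0,15],[0,0,8],[0,0,0]], claw=[1,1,1,1,1,1])

```text
t: 3.2
position: [0.5559, -0.2334, 0.0661]
tool_rot: [0.0, 0.808, 0.589, 0.0]
contact_force: [0.5, -0.3, -0.5]
opening: 0.0912
```

Emit:
step_arm(rot=[[0,0,0],[0,0,0],[0,0,0],[0,0,0],[0,0,0],[0,0,0],[0,0,0],[0,0,0]], delta_pos=[[0,0,0],[0,0,0],[0,0,0],[0,0,0],[0,0,0],[0,0,0],[0,0,0],[0,0,0]], claw=[-0.4,-0.6,-0.75,-1,-1,-1,-1,-1], newtons=8)

```text
t: 4.2
position: [0.5558, -0.2333, 0.0659]
tool_rot: [0.0, 0.808, 0.589, 0.0]
contact_force: [0.2, 0.1, -0.5]
opening: 0.0142
```

```bash
python3 st.py
```

```text
t 4.2 pos [ 0.5558 -0.2333  0.0659] theta 1.2595 zax [ 2.e-04 -1.e-04 -1.e+00] F [ 0.2  0.1 -0.5] M [-0.03 -0.09 -0.04] open 0.0142
```

Emit:
step_arm(rot=[[0,0,0],[0,0,0],[0,0,0],[0,0,0],[0,0,0],[0,0,0],[0,0,0],[0,0,0]], delta_pos=[[0,0,0],[0,0,0],[0,0,0],[0,0,-1],[0,0,-1],[0,0,-2],[0,0,-2],[0,0,-2]], claw=[-1,-1,-1,-1,-1,-1,-1,-1], newtons=60)

```text
t: 5.2
position: [0.5556, -0.2327, 0.0741]
tool_rot: [-0.001, 0.808, 0.589, 0.0]
contact_force: [1.0, 4.9, -2.5]
opening: 0.0139
```

Emit:
step_arm(rot=[[0,0,0],[0,0,0],[0,0,0],[0,0,0],[0,0,0],[0,0,0],[0,0,0],[0,0,0],[0,0,0],[0,0,0]], delta_pos=[[0,0,-2],[0,0,-4],[0,0,-6],[0,0,-10],[0,0,-20],[0,0,-30],[0,0,-30],[0,0,-20],[0,0,0],[0,0,0]], claw=[-1,-1,-1,-1,-1,-1,-1,-1,-1,-1])

```text
t: 6.45
position: [0.555, -0.2336, 0.1953]
tool_rot: [-0.0, 0.808, 0.589, -0.001]
contact_force: [-0.8, 0.1, -3.6]
opening: 0.0137
```

Run:
```python
from st import *
st()
d=cap("side","pics/side2.png"); c=cap("top","pics/top2.png")
r=lambda i,x,y,w,h,k: cv2.resize(i[y:y+h,x:x+w],None,fx=k,fy=k,interpolation=cv2.INTER_CUBIC)
m=np.zeros((600,800,3),np.uint8)
b=r(d["image"],250,40,110,170,3.5); m[:595,:385]=b[:595,:385]
b=r(c["image"],270,150,140,80,2.9); m[:232,390:796]=b[:232,:406]
cv2.imwrite("pics/crop4.png",m[:,:,::-1])
```

```text
t 6.45 pos [ 0.555  -0.2336  0.1953] theta 1.2594 zax [-1.4e-03 -5.0e-04 -1.0e+00] F [-0.8  0.1 -3.6] M [-0.13 -0.   -0.01] open 0.0137
```

View pics/crop4.png

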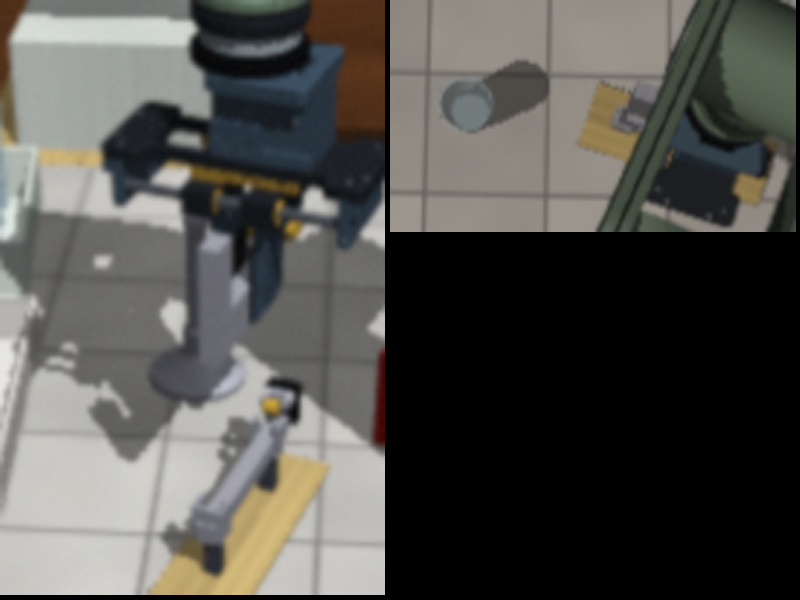

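The square is in the jaws and clear of the rail; the side view shows its blade from crop (215,235) to (212,370). I'll check the pitch against the model.

Run:
```python
from st import *
s,M=st(); d=dict(np.load("side.npz"))
th=1.2594; p=s["position"]
for gx in (.0695,.072):
  for pitch in(-.05,0,.05):
    # pitch>0: heel down, about grasp
    pts=[]
    for x,y,z in[(0,-.007,.085),(0,.007,.085),(-.022,.007,.085),(-.022,-.007,.085),(0,-.007,0),(0,.007,0)]:
        a,b=x+gx,z-.022
        X=a*np.cos(pitch)+b*np.sin(pitch); Z=-a*np.sin(pitch)+b*np.cos(pitch)+.019
        pts.append((p[0]+np.cos(th)*X-np.sin(th)*y,p[1]+np.sin(th)*X+np.cos(th)*y,p[2]+Z))
    print(gx,pitch,((proj(d,pts)-[250,40]+.5)*3.5).round().tolist())
im=d["image"][95:150,295:330]
m=cv2.resize(im,None,fx=10,fy=10,interpolation=cv2.INTER_CUBIC)
for i in range(0,550,50): cv2.putText(m,str(round((95+i/10-40+.0)*3.5)),(0,i+4),0,.35,(255,255,0),1)
for i in range(0,350,50): cv2.putText(m,str(round((295+i/10-250)*3.5)),(i,545),0,.35,(255,255,0),1)
cv2.imwrite("pics/crop5.png",m[:,:,::-1])
```

```text
t 6.55 pos [ 0.5549 -0.2333  0.1947] theta 1.2595 zax [-2.3e-03  4.0e-04 -1.0e+00] F [-0.3  0.1 -2.6] M [-0.09 -0.06 -0.  ] open 0.0135
0.0695 -0.05 [[201.0, 236.0], [222.0, 241.0], [235.0, 227.0], [214.0, 223.0], [200.0, 356.0], [219.0, 360.0]]
0.0695 0 [[199.0, 244.0], [220.0, 248.0], [233.0, 232.0], [212.0, 228.0], [200.0, 359.0], [220.0, 364.0]]
0.0695 0.05 [[197.0, 251.0], [218.0, 255.0], [231.0, 238.0], [210.0, 234.0], [201.0, 363.0], [221.0, 367.0]]
0.072 -0.05 [[199.0, 238.0], [220.0, 242.0], [233.0, 228.0], [213.0, 224.0], [198.0, 357.0], [218.0, 362.0]]
0.072 0 [[197.0, 245.0], [218.0, 250.0], [231.0, 234.0], [211.0, 230.0], [199.0, 361.0], [219.0, 366.0]]
0.072 0.05 [[195.0, 253.0], [216.0, 257.0], [229.0, 240.0], [209.0, 236.0], [200.0, 365.0], [219.0, 369.0]]
```

View pics/crop5.png

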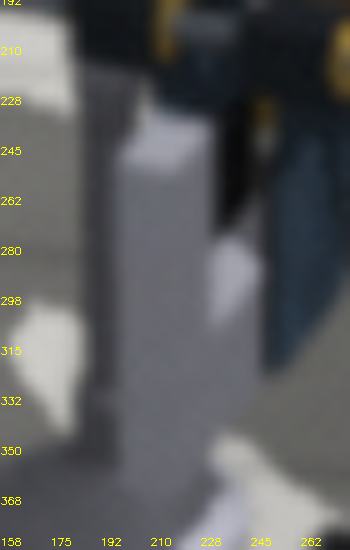

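Pitch is about 0 (edges match the model within 1–2 px). Carrying it over the bracket, 20 mm short of the corner.

Emit:
step_arm(rot=[[0,0,-8.8],[0,0,-8.8],[0,0,0],[0,0,0],[0,0,0],[0,0,0],[0,0,0],[0,0,0],[0,0,0],[0,0,0]], delta_pos=[[0,0,0],[0,0,0],[30,-2,0],[50,-2,0],[60,-3,0],[60,-3,0],[60,-3,0],[60,-3,0],[60,-3,0],[40,-2,0]], claw=[-1,-1,-1,-1,-1,-1,-1,-1,-1,-1])

```text
t: 7.8
position: [0.5356, 0.1892, 0.195]
tool_rot: [-0.0, 0.708, 0.706, -0.001]
contact_force: [0.4, 0.3, -3.8]
opening: 0.0139
```

Emit:
step_arm(rot=[[0,0,0],[0,0,0],[0,0,0],[0,0,0],[0,0,0],[0,0,0],[0,0,0],[0,0,0]], delta_pos=[[20,0,10],[0,0,25],[0,0,30],[0,0,30],[0,0,30],[0,0,15],[0,0,0],[0,0,0]], claw=[-1,-1,-1,-1,-1,-1,-1,-1])

```text
t: 8.8
position: [0.5374, 0.2069, 0.0568]
tool_rot: [0.001, 0.709, 0.706, 0.001]
contact_force: [0.2, 0.1, -1.2]
opening: 0.0133
```

Run:
```python
from st import *
st()
d=cap("side","pics/side3.png"); c=cap("top","pics/top3.png")
r=lambda i,x,y,w,h,k: cv2.resize(i[y:y+h,x:x+w],None,fx=k,fy=k,interpolation=cv2.INTER_CUBIC)
m=np.zeros((600,800,3),np.uint8)
b=r(d["image"],250,240,110,160,3.6); m[:576,:396]=b
b=r(c["image"],170,160,100,80,4); m[:320,400:800]=b
cv2.imwrite("pics/crop6.png",m[:,:,::-1])
```

```text
t 8.8 pos [0.5374 0.2069 0.0568] theta 1.5665 zax [ 2.e-03  5.e-04 -1.e+00] F [ 0.2  0.1 -1.2] M [-0.07 -0.09 -0.03] open 0.0133
```

View pics/crop6.png

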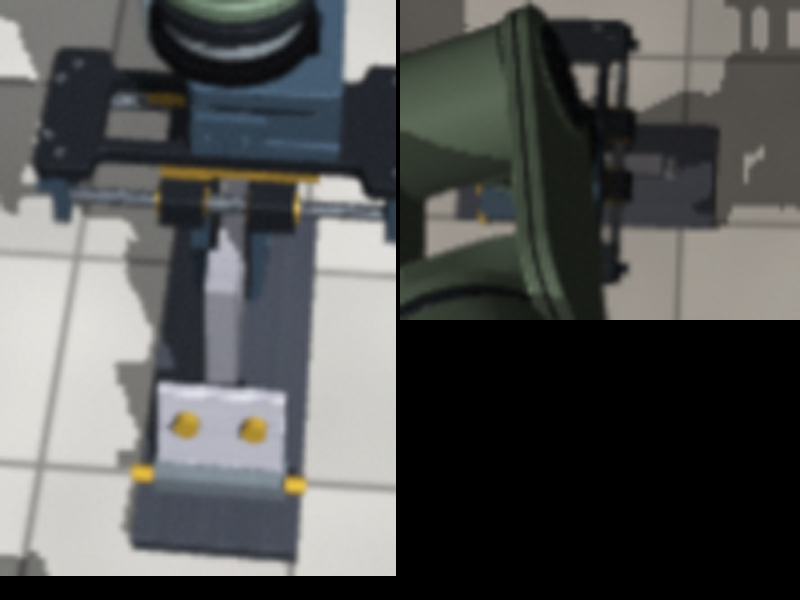

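The square is centred over the plate at crop (222,340), just short of the leaf's top edge. Lowering to just above the plate.

Emit:
step_arm(rot=[[0,0,0],[0,0,0],[0,0,0],[0,0,0],[0,0,0],[0,0,0]], delta_pos=[[0,0,10],[0,0,10],[0,0,7],[0,0,3],[0,0,1],[0,0,0]], claw=[-1,-1,-1,-1,-1,-1])

```text
t: 9.65
position: [0.5366, 0.2068, 0.025]
tool_rot: [0.0, 0.709, 0.706, 0.0]
contact_force: [0.2, -0.2, -1.7]
opening: 0.0136
```

Emit:
step_arm(rot=[[0,0,0],[0,0,0],[0,0,0]], delta_pos=[[0,0,1],[0,0,1],[0,0,0]], claw=[-1,-1,-1])

```text
t: 10.02
position: [0.5365, 0.2068, 0.0229]
tool_rot: [0.0, 0.709, 0.706, -0.0]
contact_force: [-0.1, -0.9, -3.2]
opening: 0.0139
```

Emit:
step_arm(rot=[[0,0,0],[0,0,0],[0,0,0],[0,0,0],[0,0,0],[0,0,0]], delta_pos=[[4,0,0],[4,0,0],[4,0,0],[2,0,0],[1,0,0],[0,0,0]], claw=[-1,-1,-1,-1,-1,-1])

```text
t: 10.78
position: [0.5366, 0.2216, 0.0229]
tool_rot: [0.0, 0.709, 0.706, -0.0]
contact_force: [0.4, -2.1, -2.3]
opening: 0.0137
```

Emit:
step_arm(rot=[[0,0,0],[0,0,0],[0,0,0],[0,0,0],[0,0,0]], delta_pos=[[1,0,0],[1,0,0],[1,0,0],[1,0,0],[0,0,0]], claw=[-1,-1,-1,-1,-1])

```text
t: 11.4
position: [0.5366, 0.2257, 0.0229]
tool_rot: [0.0, 0.708, 0.706, -0.0]
contact_force: [0.1, -3.2, -1.2]
opening: 0.0135
```

```bash
python3 st.py
```

```text
t 11.4 pos [0.5366 0.2257 0.0229] theta 1.5669 zax [ 0.e+00 -3.e-04 -1.e+00] F [ 0.1 -3.2 -1.2] M [-0.42 -0.08 -0.01] open 0.0135
```

Emit:
step_arm(rot=[[0,0,0],[0,0,0],[0,0,0]], delta_pos=[[1,0,0],[0.5,0,0],[0,0,0]], claw=[-1,-1,-1])

```text
t: 11.78
position: [0.5366, 0.2258, 0.0231]
tool_rot: [0.001, 0.708, 0.706, -0.001]
contact_force: [0.1, -8.3, 0.1]
opening: 0.0137
```

Emit:
step_arm(rot=[[0,0,0],[0,0,0]], delta_pos=[[0.7,0,0],[0,0,0]], claw=[-1,-1])

```text
t: 12.02
position: [0.5366, 0.2258, 0.0231]
tool_rot: [0.001, 0.708, 0.706, -0.001]
contact_force: [1.1, -10.3, 1.0]
opening: 0.0141
```

Back contact is made (about 10 N). Now bearing down.

Emit:
step_arm(rot=[[0,0,0],[0,0,0],[0,0,0]], delta_pos=[[0.7,0,0.7],[0,0,0.7],[0,0,0]], claw=[-1,-1,-1])

```text
t: 12.4
position: [0.5365, 0.2258, 0.0221]
tool_rot: [0.001, 0.708, 0.706, -0.002]
contact_force: [-0.1, -12.7, 4.5]
opening: 0.0135
```

Emit:
step_arm(rot=[[0,0,0],[0,0,0],[0,0,0]], delta_pos=[[0.5,0,0.7],[0,0,0.5],[0,0,0]], claw=[-1,-1,-1])

```text
t: 12.78
position: [0.5366, 0.2258, 0.022]
tool_rot: [0.002, 0.708, 0.706, -0.002]
contact_force: [-1.7, -16.4, 10.4]
opening: 0.0136
```

Run:
```python
from st import *
st()
d=cap("side","pics/side4.png")
r=lambda i,x,y,w,h,k: cv2.resize(i[y:y+h,x:x+w],None,fx=k,fy=k,interpolation=cv2.INTER_CUBIC)
cv2.imwrite("pics/crop7.png",r(d["image"],270,290,80,80,7)[:,:,::-1])
P=np.load("fit.npz")["P"]
for n,L in(("leaf0",[(.06,-.03,.078),(.06,.03,.078),(.06,.03,.028),(.06,-.03,.028)]),("lean",[(.053,-.03,.078),(.053,.03,.078)]),("back top",[(.066,-.03,.078),(.066,.03,.078)]),("blade top",[(.06,-.007,.101),(.06,.007,.101),(.038,.007,.101),(.038,-.007,.101)])):
    print(n,((proj(d,T2(P,L))-[270,290]+.5)*7).round().tolist())
```

```text
t 12.78 pos [0.5366 0.2258 0.022 ] theta 1.5683 zax [-2.0e-04 -5.2e-03 -1.0e+00] F [ -1.7 -16.4  10.4] M [-2.1   0.19 -0.02] open 0.0136
leaf0 [[167.0, 424.0], [417.0, 441.0], [412.0, 551.0], [173.0, 535.0]]
lean [[170.0, 399.0], [418.0, 415.0]]
back top [[164.0, 447.0], [415.0, 464.0]]
blade top [[261.0, 377.0], [320.0, 381.0], [327.0, 301.0], [269.0, 297.0]]
```

View pics/crop7.png

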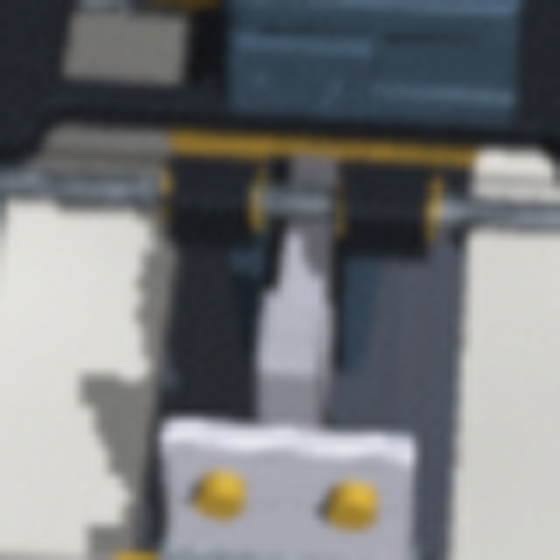

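The leaf's top edge lies at crop y 422–440, against 424–441 predicted for upright (399–415 if leaning). The blade top is within 1 px of the seated model. I'll bear down slightly more and hold.

Emit:
step_arm(rot=[[0,0,0],[0,0,0],[0,0,0],[0,0,0],[0,0,0],[0,0,0],[0,0,0],[0,0,0],[0,0,0],[0,0,0]], delta_pos=[[0,0,0.5],[0,0,0],[0,0,0],[0,0,0],[0,0,0],[0,0,0],[0,0,0],[0,0,0],[0,0,0],[0,0,0]], claw=[-1,-1,-1,-1,-1,-1,-1,-1,-1,-1])

```text
t: 14.08
position: [0.5366, 0.2258, 0.0219]
tool_rot: [0.002, 0.708, 0.706, -0.002]
contact_force: [-2.7, -16.2, 13.9]
opening: 0.014
```

Run:
```python
from st import *
s,_=st(); print(s["joint_vel"].round(4))
a=cap("side","pics/side5.png")["image"].astype(int); b=cv2.imread("pics/side0.png")[:,:,::-1].astype(int)
for n,(x,y,w,h) in dict(bottA=(190,245,45,60),bottB=(210,165,40,60),beaker=(280,215,40,45),burner=(285,95,40,60)).items():
    print(n,abs(a-b)[y:y+h,x:x+w].mean().round(1))
```

```text
t 14.07 pos [0.5366 0.2258 0.0219] theta 1.5682 zax [-1.0e-04 -5.1e-03 -1.0e+00] F [ -2.7 -16.2  13.9] M [-2.08  0.36  0.02] open 0.014
[-0.0007  0.0007 -0.0004 -0.0002 -0.0008  0.0007]
bottA 16.5
bottB 18.2
beaker 94.8
burner 33.7
```

View pics/side5.png

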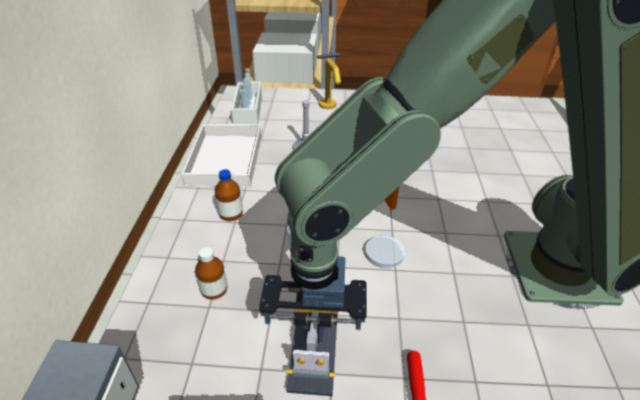

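The arm simply hides the beaker. The bottles (229,200) and (211,278) and the burner (306,120) are where they were. Handing in.

```bash
python3 -c "
from st import *
print(arm.job_done()); st()"
```

```text
the job is handed in; nothing more can be done
None
the job is handed in; nothing more can be done
```

I lifted the square off its rail, past the sprung roller, and seated it in the bracket corner. I handed the job in at about 14 s of the 54 s allowed, still gripping and pressing. The hand-in reported no verdict.

**Last checks before handing in:**
- **Forces:** about 16 N into the upright and 14 N down at the tool, with the grip set to 60 N. Friction on the upright may carry some of that 14 N, so the force on the base plate itself is not measured exactly.
- **At rest:** joint speeds were about zero. The tool stood at 21.9 mm against the 21.9 mm expected for a square lying flat. The heel was about 0.295 m in y, against 0.295–0.297 m for the corner from the images.
- **Leaf:** in the side view its top edge matched the upright model within about 2 px in the enlarged crop. Leaning, it would have been about 25 px off.
- **Square's angle:** I found no visible tilt in the grip. The tool was within 0.005 rad of vertical and aligned with the bracket to within a few thousandths of a radian.

**What I could not fully confirm:**
- **Plate position:** the two cameras disagreed by about 2.5 mm along y, so I relied on contact force for the final fit.
- **Rail position:** the square sat about 9 mm further along +x than the middle of the wooden foot suggested, so I measured the square directly.
- **Beaker:** the arm hid it from the side camera at the end. The planned path kept the square at least 110 mm above its rim, and the force readings taken after each move showed no contact there.
- **Bottles and burner:** by eye, both bottles and the visible part of the burner (the arm covered some of it) were where they started.

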